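Put the objective away under its dust hood

TASK

Lay the green objective tube lengthwise in the V cradle of the drawn-out carriage, either end first, and let go of it. Then slide the carriage gently, with the tube on it, all the way into the hood against its stop, and only then push the hinged front flap up until it is fully shut. Leave the other things on the desk where they are.

Things in the scene. Friction and masses are not known exactly. Their poses are not given: they have to be found in the camera images.
- tube: green-lacquered objective tube, a cylinder 46 mm in diameter and 110 mm long with a brass band at one end, a black one at the other, and round its middle an eight-sided grip sleeve 40 mm long, 50 mm across flats (two flats upright at the start), 0.2 kg, lying level in its wooden rest. Origin at its middle, on its axis (45 mm above the desk at the start); x along the axis (towards the black end)
- rest: low wooden rest fixed to the desk, 100 x 70 mm, with two V notches 64 mm apart (tops 35 mm above the desk) in which the tube lies at the start; it stands to the left or right of the hood. Origin on the desk under its middle; x along the tube
- hood: dust hood fixed to the desk: dark wooden box 175 mm long (x), 120 mm wide (y), 163 mm high, with glass top and a mouth facing the robot. Origin on the desk under the middle of the hinge line of the flap (the lower edge of the mouth, 60 mm above the desk, which is the level of the hood's floor); x points into the hood, z up. Side walls begin at x = 0, the roof (top at z = 163 mm) at x = 30 mm
- carriage (a joint): travel of the carriage along the hood's x axis in m: 0 = home against the stop inside the hood, 0.150 = drawn fully out towards the robot, over the lowered flap; it stays where left, about 2 N moves it
- cradle (a point): point on the carriage where the middle of the tube's axis lies when it rests in the two aluminium V notches; x = direction of the tube's axis and of the slide (into the hood). 48 mm above the hood's floor. Notches at x = -32 and +32 mm, their tops 9 mm below the axis; a steel bed 80 mm wide lies 32 mm below the axis; end plates leave 126 mm for the tube
- push_plate (a point): middle of the top edge of the carriage's front face: a red upright plate 70 mm wide, 7 mm thick, across the slide, 145 mm above the desk at its top, facing the robot (-x). Push it with the fingers from the front; at home it stands 16 mm inside the hinge line, 14 mm in front of the roof's edge
- flap (a joint): angle of the bottom-hinged flap in rad: 0 = shut (upright, covering the mouth), 1.57 = lowered level towards the robot. The wooden panel is 120 mm wide, 12 mm thick and ends 115 mm from the hinge. Stiff hinge: it stays where left; about 4 N at the bar moves it
- flap_bar (a point): middle of the flap's round brass pull bar, 10 mm thick, 104 mm long, parallel to the hinge (y). Its frame turns with the flap. The bar stands 160 mm from the hinge, 6 mm to the outer side of the hinge line (below it when the flap is lowered), on a rod at each end, so 40 mm of free gap lie between bar and panel. With the flap shut the bar is 220 mm above the desk
- gauge: bystander: steel focusing gauge with a dial, 120 x 36 mm base, 90 mm high, loose; origin under its middle
- cap: bystander: turned aluminium collimator cap, 80 mm across, 48 mm high, loose; origin under its middle
- screw0: bystander: brass thumb screw standing on its head, 30 mm across, 40 mm high, loose; origin under its middle
- screw1: bystander: brass thumb screw standing on its head, 30 mm across, 40 mm high, loose; origin under its middle
- screw2: bystander: brass thumb screw standing on its head, 30 mm across, 40 mm high, loose; origin under its middle
There are look-alikes about, which are no part of the job. Several things have the shape of the tube; the one meant has the colours described above.

How it is judged (in metres and radians):
On the way, in this order (a step that is already met when the one before it is completed fails the run):
1. the tube lies in the cradle of the still drawn-out carriage and the fingers have let go of it (x of tube in the frame of cradle between -0.012 and 0.012 m and y of tube in the frame of cradle between -0.005 and 0.005 m and z of tube in the frame of cradle between -0.005 and 0.005 m and angle between the x axis of tube and the x axis of cradle, either way round below 0.08 rad and contact force between the fingers and tube below 0.2 N and value of joint carriage above 0.06 m), for 0.2 s.
2. the carriage with the tube on it is home against its stop, the flap still down (x of tube in the frame of cradle between -0.012 and 0.012 m and y of tube in the frame of cradle between -0.005 and 0.005 m and z of tube in the frame of cradle between -0.005 and 0.005 m and angle between the x axis of tube and the x axis of cradle, either way round below 0.08 rad and value of joint carriage below 0.004 m and value of joint flap above 1.2 rad), for 0.2 s.
At the end, for the whole second after the job is handed in: The tube lies at rest in the carriage's cradle (middle within 12 mm along, 5 mm across and in height, axis within 0.08 rad), the carriage is within 4 mm of its stop in the hood, and the flap is shut within 0.06 rad and at rest (x of tube in the frame of cradle between -0.012 and 0.012 m and y of tube in the frame of cradle between -0.005 and 0.005 m and z of tube in the frame of cradle between -0.005 and 0.005 m and angle between the x axis of tube and the x axis of cradle, either way round below 0.08 rad and value of joint carriage below 0.004 m and value of joint flap below 0.06 rad and linear speed of tube below 0.02 m/s and velocity of joint flap between -0.05 and 0.05 rad/s); the robot touches nothing.
It fails at once if the flap is raised (below 1.2 rad) while the carriage is more than 30 mm from home (value of joint flap below 1.2 rad and value of joint carriage above 0.03 m).
It fails at once if the carriage is slammed: faster than 0.35 m/s (velocity of joint carriage below -0.35 m/s or velocity of joint carriage above 0.35 m/s).
It fails at once if a bystander (gauge, cap, thumb screw) is shifted by more than 20 mm (distance of any of gauge, cap, screw0, screw1, screw2 from where it was at the start of the episode above 0.02 m).
It also fails if it takes over 72 s, if anything falls off the work surface, if the arm or the gripper's body presses on something with over 40 N, if the wrist force passes 120 N, or if a joint passes its speed limit or range.

ROBOT

A 6-joint arm with a two-finger parallel gripper is mounted at the origin on the work surface. World frame = base frame: x ahead of the robot, y to its left, z up, the work surface at z = 0. Lengths are in m, angles in degrees, forces in N, time in s.
With the tool pointing down it reaches from about 0.3 to 0.75 m from the base axis. Payload 8.5 kg.
Tool frame: the origin (TCP) lies midway between the tips of the shut fingers; the grasp point (between the pads) lies 19 mm behind it (env.grasp_offset is the distance from the TCP to the grasp point, in m); z points along the fingers, y is the line along which they close (so a half turn about z gives the same grasp; the last joint's range is limited). The gripper opens to 85 mm and grips with 20 to 120 N. Pads are 22 mm wide; open, the fingers measure 114 mm over their backs; the gripper's body (76 mm by 85 mm) begins 54 mm behind the grasp point. The pads swing forward as they close: fully open they stand 13 mm farther back than shut.
Start: joints at [-80.747, 21.807, 74.336, -0, 83.858, -12.336], TCP at [0.202, -0.511, 0.209] pointing down, gripper open.
Joint ranges: [-178.18, 178.18], [-50.72, 133.34], [12.68, 142.11], [-81.47, 261.47], [9.98, 163.14], [-165.26, 165.26]. Speed limits (degrees/s): [136.94, 136.94, 180, 180, 180, 180].

INTERFACE

Orientations are given as a 3x3 rotation matrix whose columns are the frame's x, y, z axes.
In Python, from rig import env gives the robot as it stands.
- The arm moves only by the tool servo_tool, never from a script. Its argument "deltas" is text: rows parted by semicolons, each of 7 numbers parted by spaces: the opening, from 0 (shut) to 1 (fully open), then the shift along the tool's x, y, z in mm, then the turn, a rotation vector about the tool's x, y, z in rad. A call has 1 to 8 rows; each row shifts and turns the commanded pose from where the row before left it, along the tool's axes as they then stand; what a row does not reach is not made up. A row lasts 1/12 s, in which the tool goes at most 41.7 mm and 7.16 degrees, less where a joint would pass 70% of its speed; a pose out of reach is approached as far as the arm can. A call is refused whole if a number of a shift passes 41.7 or a number of a turn 0.125, either way. A call with a gripper value outside its range is refused whole. The fingers move at their own pace and stop on an object; "newtons" is the grip in N (left out, the last holds). Time passes only in rows, so rows that do not move let the fingers close. It gives the time, the measured TCP pose, the force, the opening and the grip force at its end, in the units of the state.
- env.observe(): the state, without advancing time (a new reading comes with each control period).
- env.get_image(name): name is "scene" or "top" or "wrist"; returns a dict with "img" (420x560x3 uint8, red, green, blue), "depth" (420x560 float32, m along the optical axis (not along the pixel's ray), 0 where there is no reading), "camera_matrix" (3x3 intrinsics, pixels), "world_to_cam" (4x4, takes a point from world to camera coordinates). Camera axes: x right, y down, z forward; pixel columns grow to the right and rows downward; lengths in m; the calibration is good to about 2 mm. A picture is of the moment at which its call begins.
- env.close_job(): hands the job in; it is judged then, once.
Trained networks look in a picture, given as the dict that the camera call returned (one of the last four; its "shot" number tells which), for a name from the list of things; names that differ only in an ending like _2 or _b are one class to them, and where a whole thing is asked for, a point or a joint stands for the part that bears it (a point fixed in the world has none). Each returns a list of dicts, best first, with "conf" (0 to 1); they miss things now and then, are a little off and sometimes report something else, mostly with a low value. They report only what shows in the picture. A call takes as long as a camera call. They do not tell look-alikes from the thing itself.
- env.spot_in(name, picture): "bbox" ([centre column, centre row, width, height] in pixels, round what is visible of it).
- env.spot_point(name, picture): "uv" ([column, row] in pixels: a listed point, or the origin of a listed thing).
The state is a dict: "time_s": time; "q": joint angles; "qvel": joint speeds; "joint_efforts": joint torques, N m; "position": TCP position; "tool_rot": TCP orientation; "ft_force": force on the tool from outside, world axes, zero at the start; "wrist_torque": the same for the moment, N m; "grip_width": finger opening in m; "gripper_force": force on a finger pad.
Only numpy, scipy, OpenCV 4.12 (cv2) and the standard library are available. Lean on these libraries where they do the work, as an engineer would, in place of code of your own. Each camera call takes 0.05 s, during which the arm holds its last target. There are 200 camera calls.

## Working session

There is one attempt and no reset: what is moved stays moved. The work goes in short steps, Python scripts to look and compute and a tool call to move; the robot and the scene stay as the last step left them, time stands still between calls to the robot, and variables do not carry over. Pictures are saved under pics/ and viewed, at most 10 in all, crops included, and the job is handed in when it is done.

Besides the shell and the picture viewer there is one more tool, called after "Call:" by a JSON object that holds its "method" and its "body". servo_tool: Moves the arm, as the interface text tells. Its arguments: {"type":"object","properties":{"deltas":{"type":"string"},"newtons":{"type":"number"}},"required":["deltas"]}

```bash
ls; mkdir -p pics
cat > h.py <<'E'
import numpy as np, cv2
from rig import env
def ray(p,uv):
    K=p["camera_matrix"];T=np.linalg.inv(p["world_to_cam"])
    d=T[:3,:3]@np.linalg.solve(K,[uv[0],uv[1],1.0]);return T[:3,3],d
def at_z(p,uv,z):
    o,d=ray(p,uv);return o+d*(z-o[2])/d[2]
def by_depth(p,uv):
    o,d=ray(p,uv);u,v=int(round(uv[0])),int(round(uv[1]))
    return o+d*float(p["depth"][v,u])
def cross(a,b):
    # least-squares meeting of two rays, and gap
    A=[];B=[]
    M=np.zeros((3,3));r=np.zeros(3)
    for o,d in(a,b):
        d=d/np.linalg.norm(d);P=np.eye(3)-np.outer(d,d);M+=P;r+=P@o
    x=np.linalg.solve(M,r)
    return x,[float(np.linalg.norm(np.cross(x-o,d/np.linalg.norm(d)))) for o,d in(a,b)]
def cloud(p):
    D=p["depth"];v,u=np.indices(D.shape);K=p["camera_matrix"]
    X=np.stack([(u-K[0,2])/K[0,0]*D,(v-K[1,2])/K[1,1]*D,D],-1)
    T=np.linalg.inv(p["world_to_cam"]);W=X@T[:3,:3].T+T[:3,3];W[D<=0]=np.nan;return W
def save(p,name):cv2.imwrite("pics/"+name,p["img"][:,:,::-1])
E
python3 - <<'E'
from h import *
np.set_printoptions(precision=4,suppress=True)
ps={n:env.get_image(n) for n in("scene","top","wrist")}
for n in ("scene","top"):save(ps[n],n+".png")
for t in("tube","rest","hood","cradle","push_plate","flap_bar","gauge","cap","screw0"):
  for n in("scene","top"):
    for r in env.spot_point(t,ps[n])[:4]:
      print(t,n,np.round(r["uv"],1),round(r["conf"],2),by_depth(ps[n],r["uv"]))
for n in ("scene","top"):print(n,np.linalg.inv(ps[n]["world_to_cam"])[:3,3])
E
```

```text
pics
tube scene [414.6 254.2] 0.97 [0.363  0.3407 0.0393]
tube scene [371.5 275.3] 0.89 [0.5132 0.3031 0.0612]
tube scene [430.1 304.1] 0.81 [0.4954 0.4373 0.0464]
tube top [217.  232.3] 0.61 [0.4947 0.2837 0.0696]
tube top [202.3 280.8] 0.6 [0.3429 0.3326 0.0471]
tube top [172.6 242.5] 0.59 [0.4674 0.4313 0.0437]
rest scene [363.4 288. ] 0.94 [0.5504 0.3053 0.0525]
rest top [219.1 232.5] 0.67 [0.4938 0.2768 0.0709]
hood scene [241.7 268.5] 0.71 [0.6935 0.0721 0.0777]
hood top [298.7 196.6] 0.59 [0.6033 0.0197 0.0851]
cradle scene [308.6 318.4] 0.72 [0.6697 0.2443 0.0157]
cradle scene [259.6 224. ] 0.59 [ 0.5465 -0.006   0.0749]
cradle top [299.6 206. ] 0.65 [0.5742 0.0171 0.0759]
cradle top [298.1 224.8] 0.6 [0.5055 0.0259 0.132 ]
push_plate scene [280.8 203.2] 0.78 [0.5144 0.0392 0.1433]
push_plate top [297.  221.2] 0.89 [0.5244 0.0269 0.0784]
flap_bar scene [288.7 225.9] 0.94 [0.5165 0.0658 0.0862]
flap_bar top [292.6 239.7] 0.61 [0.4727 0.0404 0.0057]
gauge scene [192.5 195.1] 0.58 [ 0.5178 -0.3125  0.0163]
gauge scene [360.1 355.8] 0.19 [0.6727 0.376  0.0057]
gauge top [404.  228.1] 0.78 [ 0.5034 -0.3333  0.0144]
cap scene [407.4 363.2] 0.91 [0.6482 0.4617 0.0343]
cap scene [360.8 354.9] 0.28 [0.6716 0.3767 0.0081]
cap top [168.5 198.7] 0.71 [0.6145 0.4511 0.0349]
screw0 scene [359.2 356. ] 0.67 [0.6743 0.3749 0.0057]
screw0 scene [310.8 319.6] 0.57 [0.6684 0.2493 0.0143]
screw0 top [195.5 188.1] 0.61 [0.6532 0.3657 0.0167]
screw0 top [214.5 179.3] 0.48 [0.3298 0.0793 1.431 ]
screw0 top [234.  185.4] 0.41 [0.6551 0.233  0.0381]
scene [1.1474 0.5723 0.7432]
top [0.3298 0.0793 1.431 ]
```

View pics/scene.png

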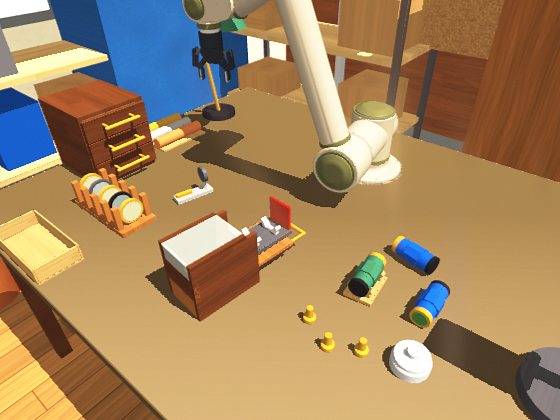

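View pics/top.png

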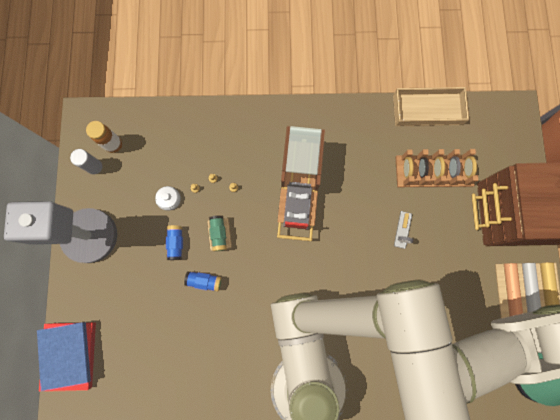

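The top view shows the green tube in its rest at about (217,232), with blue look-alikes at (174,242) and (203,281). The hood is at (302,155), the drawn-out carriage at (298,205), and the flap bar at (296,239). In the scene view the green tube is at (367,273) and the red plate at (280,212). I'll measure from the coloured point clouds next.

```bash
cat >> h.py <<'E'
def mask(p,lo,hi,box=None):
    h=cv2.cvtColor(p["img"],cv2.COLOR_RGB2HSV);m=cv2.inRange(h,np.array(lo),np.array(hi))>0
    if box:
        b=np.zeros_like(m);b[box[1]:box[3],box[0]:box[2]]=1;m&=b
    return m
E
python3 - <<'E'
from h import *
np.set_printoptions(precision=4,suppress=True)
s=env.get_image("scene");t=env.get_image("top")
def rep(n,p,m):
    W=cloud(p)[m];W=W[~np.isnan(W[:,0])]
    print(n,len(W),"med",np.median(W,0),"p5",np.percentile(W,5,0),"p95",np.percentile(W,95,0))
    return W
for n,p,b in(("scene",s,(335,245,392,302)),("top",t,(203,210,232,255))):
    W=rep("green "+n,p,mask(p,(45,80,20),(90,255,255),b))
    c,v=np.linalg.eigh(np.cov(W[:,:2].T));print(v[:,1],np.sqrt(c))
for n,p,b in(("scene",s,(260,190,300,235)),("top",t,(270,200,330,250))):
    W=rep("red "+n,p,mask(p,(0,180,100),(6,255,255),b))
    c,v=np.linalg.eigh(np.cov(W[:,:2].T));print(v[:,1],np.sqrt(c))
for n,p,b in(("scene",s,(280,215,312,260)),("top",t,(270,215,330,245))):
    W=rep("bar "+n,p,mask(p,(18,150,140),(32,255,255),b))
W=cloud(t)
# hood rim: pts with z 0.15..0.18
m=(W[...,2]>0.15)&(W[...,2]<0.175)&(W[...,0]>0.5)&(abs(W[...,1])<0.2)
q=W[m];print("hood top",len(q),q.min(0),q.max(0),np.median(q,0))
r=cv2.minAreaRect(q[:,:2].astype(np.float32));print(r)
o=env.observe();print(o["position"],o["tool_rot"],o["q"],o["time_s"],np.linalg.inv(env.get_image("wrist")["world_to_cam"]))
E
```

```text
green scene 593 med [0.505  0.2934 0.0645] p5 [0.4612 0.2682 0.0461] p95 [0.5388 0.3103 0.07  ]
[-0.9956 -0.0933] [0.0134 0.024 ]
green top 62 med [0.4859 0.2966 0.0672] p5 [0.4577 0.2749 0.0587] p95 [0.5312 0.304  0.0719]
[-0.9824 -0.1869] [0.0088 0.0257]
red scene 469 med [0.5148 0.0375 0.1152] p5 [0.5099 0.0033 0.0801] p95 [0.5191 0.0666 0.1442]
[0.2042 0.9789] [0.0075 0.0216]
red top 20 med [0.505  0.0236 0.1416] p5 [0.5024 0.0022 0.1227] p95 [0.5094 0.0573 0.1485]
[0.1158 0.9933] [0.0005 0.0198]
bar scene 123 med [0.4888 0.0821 0.0583] p5 [0.4269 0.0431 0.0005] p95 [0.5432 0.0903 0.0609]
  return _methods._mean(a, axis=axis, dtype=dtype,
  ret = um.true_divide(
Traceback (most recent call last):
IndexError: index -1 is out of bounds for axis 0 with size 0
```

Run:
```python
from h import *
np.set_printoptions(precision=4,suppress=True)
o=env.observe();w=env.get_image("wrist")
C=np.linalg.inv(w["world_to_cam"]);R=np.array(o["tool_rot"])
T=np.eye(4);T[:3,:3]=R;T[:3,3]=o["position"]
print(T);print("cam in tool",np.linalg.inv(T)@C);print(w["camera_matrix"],o["time_s"],o["grip_width"])
t=env.get_image("top");W=cloud(t)
m=(W[...,2]>0.15)&(W[...,2]<0.175)&(W[...,0]>0.5)&(abs(W[...,1])<0.2)
q=W[m];print("hood top",len(q),q.min(0),q.max(0));print(cv2.minAreaRect(q[:,:2].astype(np.float32)))
# goal yaw tube
```

```text
[[ 0.9299  0.3679 -0.      0.2024]
 [ 0.3679 -0.9299  0.     -0.5114]
 [-0.     -0.     -1.      0.2088]
 [ 0.      0.      0.      1.    ]]
cam in tool [[ 0.0001 -0.9642 -0.2651  0.0665]
 [ 1.      0.0002 -0.0002  0.0001]
 [ 0.0002 -0.2651  0.9642 -0.1658]
 [ 0.      0.      0.      1.    ]]
[[343.7061   0.     277.8395]
 [  0.     343.7061 207.7306]
 [  0.       0.       1.    ]] 1.15 0.08544583775353481
hood top 1815 [ 0.6281 -0.0618  0.1512] [0.8146 0.0758 0.173 ]
((0.721856951713562, 0.0076258257031440735), (0.12001556158065796, 0.1764400154352188), 83.06822204589844)
```

Call:
{"method": "servo_tool", "body": {"deltas": "1 0 0 -30 0 0 0.125; 1 0 0 -30 0 0 0.125; 1 0 0 -30 0 0 0.125; 1 0 0 -30 0 0 0.125; 1 18 -36 0 0 0 0; 1 18 -36 0 0 0 0; 1 18 -36 0 0 0 0; 1 18 -36 0 0 0 0"}}

```text
time_s: 1.92
position: [0.292, -0.3758, 0.3289]
tool_rot: [[0.992, -0.124, 0.0], [-0.124, -0.992, -0.0], [0.0, 0.0, -1.0]]
ft_force: [0.7, -0.8, 0.3]
grip_width: 0.0858
gripper_force: 0.0
```

Call:
{"method": "servo_tool", "body": {"deltas": "1 18 -36 0 0 0 0; 1 18 -36 0 0 0 0; 1 18 -36 0 0 0 0; 1 18 -36 0 0 0 0; 1 18 -36 0 0 0 0; 1 18 -36 0 0 0 0; 1 18 -36 0 0 0 0; 1 18 -36 0 0 0 0"}}

```text
time_s: 2.58
position: [0.4705, -0.1072, 0.3291]
tool_rot: [[0.992, -0.123, 0.0], [-0.123, -0.992, -0.0], [0.001, 0.0, -1.0]]
ft_force: [-0.2, -0.6, -0.4]
grip_width: 0.0854
gripper_force: 0.0
```

Call:
{"method": "servo_tool", "body": {"deltas": "1 18 -36 0 0 0 0; 1 18 -36 0 0 0 0; 1 18 -36 0 0 0 0; 1 18 -36 0 0 0 0; 1 0 0 0 0 0 0; 1 0 0 0 0 0 0"}}

```text
time_s: 3.08
position: [0.5594, 0.0264, 0.3282]
tool_rot: [[0.993, -0.12, -0.001], [-0.12, -0.993, 0.0], [-0.001, 0.0, -1.0]]
ft_force: [0.1, -0.3, -0.3]
grip_width: 0.0854
gripper_force: 0.0
```

Run:
```python
from h import *
np.set_printoptions(precision=4,suppress=True)
w=env.get_image("wrist");save(w,"w1.png");np.savez("w1.npz",**{k:v for k,v in w.items()})
for t in("cradle","push_plate","flap_bar"):
    for r in env.spot_point(t,w)[:3]:print(t,np.round(r["uv"],1),round(r["conf"],2),by_depth(w,r["uv"]))
W=cloud(w)
# red plate top edge
m=mask(w,(0,170,80),(6,255,255))&(W[...,2]>0.138)&(W[...,2]<0.152);q=W[m]
print("plate top",len(q),np.median(q,0),cv2.minAreaRect(q[:,:2].astype(np.float32)))
m=mask(w,(18,150,120),(34,255,255))&(W[...,2]>0.04)&(W[...,2]<0.075)&(W[...,0]<0.56);q=W[m]
print("bar",len(q),np.median(q,0),q.min(0),q.max(0))
```

```text
cradle [275.2 159.8] 0.56 [0.5715 0.0279 0.0761]
push_plate [277.  231.6] 0.6 [0.4741 0.0375 0.0602]
flap_bar [276.4 228.8] 0.66 [0.5072 0.034  0.1455]
plate top 456 [0.51   0.0329 0.1451] ((0.5095060467720032, 0.03300481289625168), (0.06855522841215134, 0.006434190087020397), 82.96635437011719)
bar 302 [0.4757 0.0835 0.0598] [ 0.4431 -0.0201  0.0402] [0.5261 0.4197 0.0694]
```

View pics/w1.png

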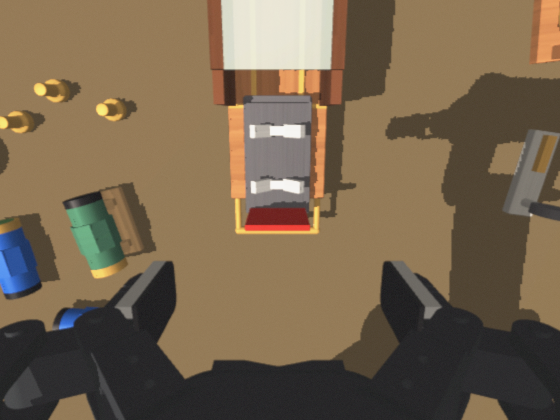

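The wrist view shows the carriage with its notches at (278,130) and (278,185), the red plate at (278,218) and the bar at row 231. The green tube in its rest is at (95,235). I'll measure the notches from this picture, then move over the tube.

Run:
```python
from h import *
np.set_printoptions(precision=4,suppress=True)
w=dict(np.load("w1.npz"));W=cloud(w)
m=mask(w,(0,0,170),(180,50,255),(235,110,320,200))
v,u=np.nonzero(m)
for a,b in((110,155),(155,200)):
    k=(v>=a)&(v<b);q=W[v[k],u[k]]
    top=q[q[:,2]>0.085];print(len(q),"all",np.median(q,0),"top",len(top),np.median(top,0),cv2.minAreaRect(top[:,:2].astype(np.float32)) if len(top)>3 else "", "z95",np.percentile(q[:,2],95))
# dark plates beds
ax=np.array([np.cos(np.radians(7)),-np.sin(np.radians(7))]);P=np.array([.5095,.033])
k=(W[...,2]>0.03)&(W[...,2]<0.16);loc=(W[...,:2]-P);s=loc@ax;l=loc@np.array([-ax[1],ax[0]])
row=k&(abs(l)<0.015)&(s>-0.05)&(s<.24)
for a in np.arange(-0.05,0.24,0.006):
    z=W[...,2][row&(s>=a)&(s<a+0.006)]
    if len(z):print("%.3f z %.4f n%d"%(a+.003,np.median(z),len(z)),end="; ")
```

```text
672 all [nan nan nan] top 512 [0.6065 0.0213 0.0954] ((0.6065633893013, 0.021976765245199203), (0.060156144201755524, 0.01411285251379013), 83.00482940673828) z95 nan
602 all [nan nan nan] top 456 [0.5431 0.0307 0.0949] ((0.5429971814155579, 0.029767410829663277), (0.060508035123348236, 0.014121993444859982), 83.2540054321289) z95 nan
-0.041 z 0.0587 n14; -0.035 z 0.0604 n55; -0.005 z 0.1453 n58; 0.001 z 0.1224 n583; 0.007 z 0.0764 n113; 0.013 z 0.0765 n118; 0.019 z 0.0765 n102; 0.025 z 0.0768 n84; 0.031 z 0.0851 n116; 0.037 z 0.0849 n142; 0.043 z 0.0770 n125; 0.049 z 0.0767 n121; 0.055 z 0.0768 n124; 0.061 z 0.0767 n125; 0.067 z 0.0767 n121; 0.073 z 0.0764 n125; 0.079 z 0.0767 n124; 0.085 z 0.0765 n124; 0.091 z 0.0774 n128; 0.097 z 0.0853 n130; 0.103 z 0.0844 n156; 0.109 z 0.0766 n129; 0.115 z 0.0767 n130; 0.121 z 0.0767 n155; 0.127 z 0.0773 n158; 0.133 z 0.1127 n168; 0.139 z 0.0606 n75; 0.145 z 0.0608 n149; 0.151 z 0.0605 n133; 0.157 z 0.0609 n159; 0.163 z 0.0606 n156;
```

Call:
{"method": "servo_tool", "body": {"deltas": "1 0 -38 0 0 0 -0.04; 1 0 -38 0 0 0 -0.04; 1 0 -38 0 0 0 -0.04; 1 0 -38 0 0 0 -0.04; 1 -11 -38 8 0 0 -0.04; 1 -11 -38 8 0 0 -0.04; 1 -11 -36 8 0 0 0; 1 -11 0 8 0 0 0"}}

```text
time_s: 3.95
position: [0.5146, 0.288, 0.2964]
tool_rot: [[0.993, 0.12, -0.0], [0.12, -0.993, 0.002], [-0.0, -0.002, -1.0]]
ft_force: [0.7, -0.0, -0.4]
grip_width: 0.0857
gripper_force: 0.0
```

Call:
{"method": "servo_tool", "body": {"deltas": "1 0 0 0 0 0 0; 1 0 0 0 0 0 0; 1 0 0 0 0 0 0"}}

```text
time_s: 4.2
position: [0.5172, 0.2829, 0.2977]
tool_rot: [[0.993, 0.114, 0.001], [0.114, -0.993, 0.0], [0.001, -0.0, -1.0]]
ft_force: [0.1, -0.9, -0.6]
grip_width: 0.0854
gripper_force: 0.0
```

Run:
```python
from h import *
np.set_printoptions(precision=4,suppress=True)
w=env.get_image("wrist");save(w,"w2.png")
for r in env.spot_point("tube",w)[:3]:print("tube",np.round(r["uv"],1),round(r["conf"],2),by_depth(w,r["uv"]))
for r in env.spot_point("rest",w)[:3]:print("rest",np.round(r["uv"],1),round(r["conf"],2),by_depth(w,r["uv"]))
W=cloud(w)
near=(abs(W[...,0]-.49)<.1)&(abs(W[...,1]-.29)<.055)
g=mask(w,(45,80,20),(95,255,255))&near;q=W[g]
print("green",len(q),q.min(0),q.max(0),"ztop",np.percentile(q[:,2],[90,98]))
top=q[q[:,2]>0.0675];print("sleeve top flat",len(top),cv2.minAreaRect(top[:,:2].astype(np.float32)))
k=near&(W[...,2]>0.045);q=W[k];print("all >45mm",len(q),cv2.minAreaRect(q[:,:2].astype(np.float32)))
k=near&(W[...,2]>0.01)&(W[...,2]<0.03);q=W[k];print("rest?",np.percentile(q,[1,99],0),np.median(q,0),cv2.minAreaRect(q[:,:2].astype(np.float32)))
```

```text
tube [158.5 189.6] 0.77 [0.4769 0.4258 0.0501]
tube [271.8 187.8] 0.58 [0.4994 0.2878 0.0703]
tube [226. 285.] 0.56 [0.3562 0.3338 0.0485]
green 2567 [0.453  0.2611 0.0504] [0.5417 0.3119 0.0728] ztop [0.0708 0.0716]
sleeve top flat 1154 ((0.4975711405277252, 0.28680092096328735), (0.08660007268190384, 0.02933240309357643), 5.909838676452637)
all >45mm 41447 ((0.49588117003440857, 0.2875548005104065), (0.11064609885215759, 0.11298716068267822), 6.041092872619629)
rest? [[0.4467 0.2488 0.0103]
 [0.5509 0.3256 0.0249]] [0.5058 0.2648 0.0124] ((0.49991708993911743, 0.2873307764530182), (0.10241333395242691, 0.06998490542173386), 6.567931175231934)
```

View pics/w2.png

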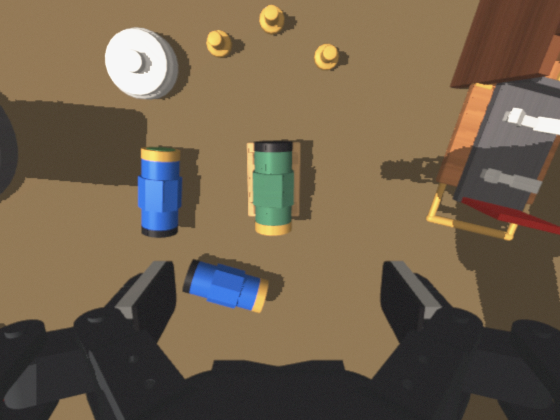

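The green tube is at (272,188) in its rest, with its black end (far side, +x) at row 146 and its brass end at row 226. The blue look-alikes stand clear of it. One refinement of its middle before the grasp.

Run:
```python
from h import *
np.set_printoptions(precision=4,suppress=True)
w=env.get_image("wrist");W=cloud(w)
b=np.zeros(W.shape[:2],bool);b[125:250,235:310]=1
k=b&(W[...,2]>0.040)&(W[...,2]<0.08);q=W[k];print(len(q),cv2.minAreaRect(q[:,:2].astype(np.float32)),q[:,2].max())
a=np.radians(6.2);ax=np.array([np.cos(a),np.sin(a)]);n=np.array([-ax[1],ax[0]])
s=(q[:,:2]-[.5,.287])@ax;l=(q[:,:2]-[.5,.287])@n
print("len",np.percentile(s,[.5,99.5]),"wid",np.percentile(l,[.5,99.5]))
for x in np.arange(-.06,.06,.008):
    m=(s>=x)&(s<x+.008)
    if m.sum()>5:print("%.3f"%(x+.004),l[m].min().round(4),l[m].max().round(4),np.percentile(q[m,2],95).round(4), m.sum())
# end discs: rest sure
o=env.observe();R=np.array(o["tool_rot"]);print(o["position"],R, o["time_s"])
```

```text
3618 ((0.4959726333618164, 0.2869361639022827), (0.11047718673944473, 0.04987429082393646), 6.4115166664123535) 0.07365563865244795
len [-0.0584  0.0511] wid [-0.0243  0.0243]
-0.056 -0.023 0.0226 0.0693 202
-0.048 -0.023 0.0225 0.0692 236
-0.040 -0.0229 0.0225 0.0688 234
-0.032 -0.0227 0.0223 0.069 234
-0.024 -0.0246 0.0243 0.0714 219
-0.016 -0.0246 0.0243 0.0714 264
-0.008 -0.0244 0.0241 0.0716 274
0.000 -0.0243 0.0253 0.0714 272
0.008 -0.0241 0.0252 0.0716 277
0.016 -0.0245 0.0251 0.0713 303
0.024 -0.0217 0.0248 0.0687 252
0.032 -0.0214 0.0229 0.0691 266
0.040 -0.0226 0.0228 0.0693 267
0.048 -0.0225 0.0232 0.0691 318
[0.517  0.2833 0.2971] [[ 0.9934  0.1149  0.0006]
 [ 0.1149 -0.9934  0.0001]
 [ 0.0006 -0.0001 -1.    ]] 4.4
```

Call:
{"method": "servo_tool", "body": {"deltas": "1 -10 -3 32 0 0 0; 1 -10 -3 32 0 0 0; 1 0 0 36 0 0 0; 1 0 0 36 0 0 0; 1 0 0 36 0 0 0; 1 0 0 36 0 0 0; 1 0 0 36 0 0 0; 1 0 0 26 0 0 0"}}

```text
time_s: 5.07
position: [0.4952, 0.287, 0.0241]
tool_rot: [[0.993, 0.116, -0.002], [0.116, -0.993, -0.001], [-0.002, 0.0, -1.0]]
ft_force: [-0.0, 0.2, -0.2]
grip_width: 0.0852
gripper_force: 0.0
```

Call:
{"method": "servo_tool", "body": {"deltas": "1 0 0 0 0 0 0; 1 0 0 0 0 0 0"}}

```text
time_s: 5.23
position: [0.4959, 0.2875, 0.0267]
tool_rot: [[0.993, 0.116, -0.001], [0.116, -0.993, -0.0], [-0.001, 0.0, -1.0]]
ft_force: [0.8, -0.4, 1.6]
grip_width: 0.0855
gripper_force: 0.0
```

Well centred, so close on the sleeve.

Call:
{"method": "servo_tool", "body": {"deltas": "0 0 0 0 0 0 0; 0 0 0 0 0 0 0; 0 0 0 0 0 0 0; 0 0 0 0 0 0 0; 0 0 0 0 0 0 0; 0 0 0 0 0 0 0; 0 0 0 0 0 0 0; 0 0 0 0 0 0 0", "newtons": 35}}

```text
time_s: 5.9
position: [0.4968, 0.2867, 0.0291]
tool_rot: [[0.993, 0.117, 0.004], [0.117, -0.993, -0.002], [0.003, 0.002, -1.0]]
ft_force: [-0.1, -7.9, 10.1]
grip_width: 0.0478
gripper_force: 34.4
```

Call:
{"method": "servo_tool", "body": {"deltas": "0 0 0 0 0 0 0; 0 0 0 -10 0 0 0; 0 0 0 -20 0 0 0; 0 0 0 -30 0 0 0; 0 0 0 -38 0 0 0; 0 0 0 -38 0 0 0; 0 0 0 -38 0 0 0; 0 0 0 -16 0 0 0"}}

```text
time_s: 6.57
position: [0.4967, 0.2885, 0.2237]
tool_rot: [[0.993, 0.117, 0.009], [0.117, -0.993, 0.003], [0.009, -0.002, -1.0]]
ft_force: [-0.4, 0.8, -0.5]
grip_width: 0.0001
gripper_force: 0.0
```

The grip slipped off. I'll look again.

```bash
cat > tube.py <<'E'
from h import *
np.set_printoptions(precision=4,suppress=True)
import sys
w=env.get_image("wrist");save(w,sys.argv[1]);W=cloud(w)
g=mask(w,(45,80,20),(95,255,255));g=cv2.morphologyEx(g.astype(np.uint8),cv2.MORPH_OPEN,np.ones((3,3)))
n,lab,st,c=cv2.connectedComponentsWithStats(g);i=1+np.argmax(st[1:,4]);print(st[i],c[i])
x,y,ww,h,_=st[i];b=np.zeros(W.shape[:2],bool);b[max(0,y-25):y+h+25,max(0,x-10):x+ww+10]=1
zlo=float(sys.argv[2]);k=b&(W[...,2]>zlo)&(W[...,2]<zlo+.04);q=W[k]
print(cv2.minAreaRect(q[:,:2].astype(np.float32)))
q=q[::1];m=np.median(q[:,:2],0);_,v=cv2.minAreaRect(q[:,:2].astype(np.float32))[0:2],0
gm=W[lab==i];gm=gm[~np.isnan(gm[:,0])];print("green med",np.median(gm,0),"z95",np.percentile(gm[:,2],[5,50,95,99]))
o=env.observe();print(o["position"],o["time_s"],o["grip_width"])
E
python3 tube.py w3.png 0.040
```

```text
[ 257  142   49   90 3860] [279.6399 186.0005]
((0.4944358468055725, 0.28615888953208923), (0.1110406368970871, 0.05154774338006973), 5.648684978485107)
green med [0.4979 0.287  0.0671] z95 [0.0581 0.0671 0.0713 0.0724]
[0.4972 0.2887 0.2248] 6.6167 -0.0002962793347145915
```

View pics/w3.png

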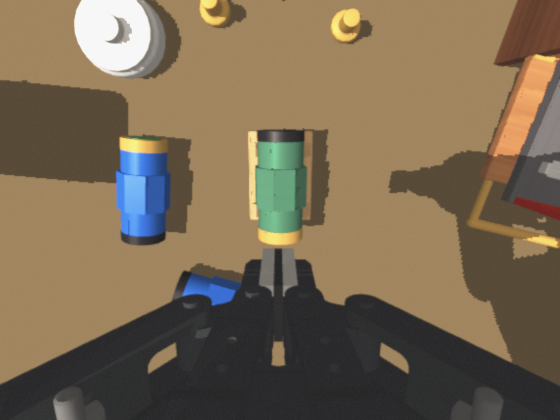

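The tube is still lying in its rest at (280,186), unmoved. The pads closed too high, on the slanted facets, so I'll grasp about 9 mm lower.

Call:
{"method": "servo_tool", "body": {"deltas": "1 0 0 0 0 0 0; 1 0 0 0 0 0 0; 1 0 0 0 0 0 0; 1 0 0 0 0 0 0; 1 0 0 0 0 0 0; 1 0 0 0 0 0 0; 1 0 0 0 0 0 0; 1 0 0 0 0 0 0"}}

```text
time_s: 7.28
position: [0.4957, 0.2878, 0.2166]
tool_rot: [[0.993, 0.116, -0.0], [0.116, -0.993, -0.0], [-0.0, 0.0, -1.0]]
ft_force: [0.2, 0.6, -0.1]
grip_width: 0.0858
gripper_force: 0.0
```

Call:
{"method": "servo_tool", "body": {"deltas": "1 -1 1 36 0 0 0; 1 0 0 36 0 0 0; 1 0 0 36 0 0 0; 1 0 0 36 0 0 0; 1 0 0 30 0 0 0; 1 0 0 16 0 0 0; 1 0 0 8 0 0 0; 1 0 0 0 0 0 0"}}

```text
time_s: 7.95
position: [0.4942, 0.2865, 0.0174]
tool_rot: [[0.993, 0.116, -0.003], [0.116, -0.993, -0.001], [-0.003, 0.001, -1.0]]
ft_force: [0.6, 0.0, -0.1]
grip_width: 0.0855
gripper_force: 0.0
```

Call:
{"method": "servo_tool", "body": {"deltas": "1 0 0 0 0 0 0; 0 0 0 0 0 0 0; 0 0 0 0 0 0 0; 0 0 0 0 0 0 0; 0 0 0 0 0 0 0; 0 0 0 0 0 0 0; 0 0 0 0 0 0 0; 0 0 0 0 0 0 0", "newtons": 50}}

```text
time_s: 8.62
position: [0.4955, 0.2859, 0.0205]
tool_rot: [[0.993, 0.117, 0.002], [0.117, -0.993, -0.001], [0.002, 0.002, -1.0]]
ft_force: [-2.3, -6.0, 9.4]
grip_width: 0.0488
gripper_force: 50.5
```

Call:
{"method": "servo_tool", "body": {"deltas": "0 0 0 -3 0 0 0; 0 0 0 -5 0 0 0; 0 0 0 -8 0 0 0; 0 0 0 -10 0 0 0; 0 0 0 -10 0 0 0; 0 0 0 0 0 0 0; 0 0 0 0 0 0 0; 0 0 0 0 0 0 0"}}

```text
time_s: 9.28
position: [0.4946, 0.2867, 0.0547]
tool_rot: [[0.993, 0.117, -0.0], [0.117, -0.993, -0.0], [-0.0, 0.0, -1.0]]
ft_force: [-0.5, -0.3, -2.6]
grip_width: 0.0488
gripper_force: 51.6
```

Held now: the wrist force shows about the tube's weight. Lift, turn and carry it over the carriage.

Call:
{"method": "servo_tool", "body": {"deltas": "0 0 0 -25 0 0 0; 0 0 0 -35 0 0 0; 0 0 0 -35 0 0 0.04; 0 0 0 -35 0 0 0.04; 0 0 0 -25 0 0 0.04; 0 0 0 0 0 0 0.04; 0 0 0 0 0 0 0.04; 0 0 0 0 0 0 0.04"}}

```text
time_s: 9.95
position: [0.4946, 0.2866, 0.2096]
tool_rot: [[0.992, -0.125, -0.001], [-0.125, -0.992, -0.0], [-0.001, 0.0, -1.0]]
ft_force: [0.1, -0.8, -3.4]
grip_width: 0.0488
gripper_force: 52.7
```

Call:
{"method": "servo_tool", "body": {"deltas": "0 6 14 0 0 0 0; 0 14 32 0 0 0 0; 0 16 36 0 0 0 0; 0 16 36 0 0 0 0; 0 16 36 0 0 0 0; 0 16 36 0 0 0 0; 0 15 34 0 0 0 0; 0 12 25 0 0 0 0"}}

```text
time_s: 10.62
position: [0.5746, 0.023, 0.2091]
tool_rot: [[0.992, -0.125, -0.001], [-0.125, -0.992, -0.0], [-0.001, 0.0, -1.0]]
ft_force: [-0.2, 0.8, -2.8]
grip_width: 0.0489
gripper_force: 52.7
```

Call:
{"method": "servo_tool", "body": {"deltas": "0 0 0 0 0 0 0; 0 0 0 0 0 0 0; 0 0 0 0 0 0 0; 0 0 0 0 0 0 0"}}

```text
time_s: 10.95
position: [0.574, 0.027, 0.2096]
tool_rot: [[0.993, -0.122, -0.001], [-0.122, -0.993, 0.0], [-0.001, -0.0, -1.0]]
ft_force: [-0.7, 1.0, -2.5]
grip_width: 0.0489
gripper_force: 52.7
```

```bash
python3 tube.py w4.png 0.20; python3 -c "
from h import *
o=env.observe();print(np.array(o['tool_rot']).round(4))
w=env.get_image('wrist');W=cloud(w)
m=mask(w,(0,170,80),(6,255,255))&(W[...,2]>0.138)&(W[...,2]<0.152);q=W[m]
print(len(q),cv2.minAreaRect(q[:,:2].astype(np.float32)) if len(q) else 0)"
```

```text
[  220   175   115   191 14403] [275.5572 267.1154]
((0.5783000588417053, 0.0279029980301857), (0.05362233147025108, 0.09805947542190552), 84.28460693359375)
green med [0.587  0.0261 0.2568] z95 [0.2479 0.2568 0.2604 0.2612]
[0.574  0.0271 0.2098] 11.0 0.0488432712862532
[[ 9.926e-01 -1.214e-01 -3.000e-04]
 [-1.214e-01 -9.926e-01  2.000e-04]
 [-4.000e-04 -2.000e-04 -1.000e+00]]
0 0
```

View pics/w4.png

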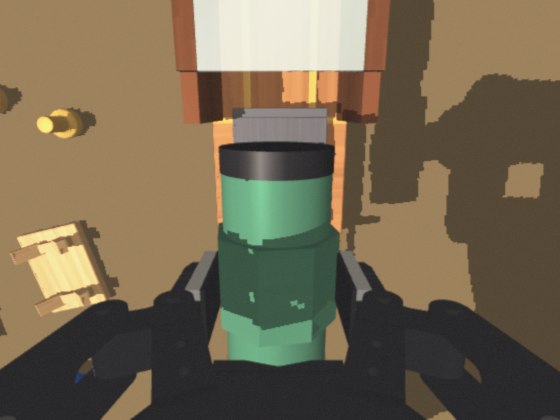

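The tube is held over the carriage with its black end leading, at (277,150), and looks level. I'll check pitch, axis and end position in the hand.

Run:
```python
from h import *
np.set_printoptions(precision=4,suppress=True)
w=env.get_image("wrist");W=cloud(w);o=env.observe()
R=np.array(o["tool_rot"]);L=(W-np.array(o["position"]))@R  # tool frame
b=np.zeros(W.shape[:2],bool);b[138:370,205:350]=1
k=b&(W[...,2]>0.22)&(W[...,2]<0.27);q=L[k]
for x in np.arange(-.03,.064,.006):
    m=(q[:,0]>=x)&(q[:,0]<x+.006)
    if m.sum()>10:
        c=q[m];print("%.3f"%(x+.003),"ymin/max",np.percentile(c[:,1],[1,99]),"ytop",np.median(c[c[:,2]<np.percentile(c[:,2],15),1]),"top z",np.percentile(c[:,2],3).round(4),m.sum())
print("end x",np.percentile(q[:,0],[99,99.8]),q[:,0].max())
```

```text
-0.027 ymin/max [-0.0214  0.0207] ytop -0.0006707891871058331 top z -0.0483 1156
-0.021 ymin/max [-0.0233  0.0249] ytop -0.004344732382587817 top z -0.051 860
-0.015 ymin/max [-0.0232  0.0248] ytop -0.004473022830907412 top z -0.0512 1488
-0.009 ymin/max [-0.0244  0.0247] ytop -0.005317149938519981 top z -0.0571 1843
-0.003 ymin/max [-0.0244  0.0247] ytop -0.005282405200811612 top z -0.0572 1963
0.003 ymin/max [-0.0244  0.0247] ytop -0.005607704692352222 top z -0.0569 2036
0.009 ymin/max [-0.0286  0.0284] ytop -0.005186620897349352 top z -0.0559 2510
0.015 ymin/max [-0.0231  0.0249] ytop -0.004380188575669104 top z -0.0511 1788
0.021 ymin/max [-0.0249  0.0241] ytop -0.0007720291960752465 top z -0.0503 2178
0.027 ymin/max [-0.0219  0.021 ] ytop -4.365875040834404e-05 top z -0.0483 1645
0.033 ymin/max [-0.022  0.021] ytop -4.143272878008461e-05 top z -0.0482 1713
0.039 ymin/max [-0.0218  0.0208] ytop -0.0007345661104963551 top z -0.0482 1784
0.045 ymin/max [-0.022   0.0213] ytop -0.00037701361255804204 top z -0.0486 1848
0.051 ymin/max [-0.0222  0.0214] ytop -0.0003688716627295728 top z -0.0486 2019
0.057 ymin/max [-0.0225  0.0209] ytop -0.0008866779627511822 top z -0.0471 836
end x [0.0541 0.0542] 0.0543011271124672
```

Call:
{"method": "servo_tool", "body": {"deltas": "0 2 1.5 20 0 0 0; 0 0 0 30 0 0 0; 0 0 0 30 0 0 0; 0 0 0 20 0 0 0; 0 0 0 12 0 0 0; 0 0 0 8 0 0 0; 0 0 0 3 0 0 0; 0 0 0 0 0 0 0"}}

```text
time_s: 11.77
position: [0.5762, 0.0245, 0.0868]
tool_rot: [[0.992, -0.122, -0.0], [-0.122, -0.992, 0.0], [-0.0, 0.0, -1.0]]
ft_force: [0.4, -0.6, -1.8]
grip_width: 0.0487
gripper_force: 52.7
```

Call:
{"method": "servo_tool", "body": {"deltas": "0 0 0 1 0 0 0; 0 0 0 1 0 0 0; 0 0 0 1 0 0 0; 0 0 0 0 0 0 0; 0 0 0 0 0 0 0"}}

```text
time_s: 12.18
position: [0.5763, 0.0242, 0.0842]
tool_rot: [[0.992, -0.123, 0.001], [-0.123, -0.992, -0.0], [0.001, -0.0, -1.0]]
ft_force: [0.4, 0.1, -2.2]
grip_width: 0.0491
gripper_force: 52.8
```

Call:
{"method": "servo_tool", "body": {"deltas": "0 0 -1 1 0 0 0; 0 0 0 0.5 0 0 0; 0 0 0 0 0 0 0; 0 0 0 0 0 0 0; 0 0 0 0 0 0 0"}}

```text
time_s: 12.6
position: [0.5771, 0.0246, 0.0837]
tool_rot: [[0.992, -0.123, 0.003], [-0.123, -0.992, -0.002], [0.003, 0.001, -1.0]]
ft_force: [-1.8, -2.0, 5.4]
grip_width: 0.0488
gripper_force: 53.9
```

Contact with the notches, so I'll release here.

Call:
{"method": "servo_tool", "body": {"deltas": "0.75 0 0 0 0 0 0; 0.75 0 0 0 0 0 0; 0.75 0 0 0 0 0 0; 0.9 0 0 0 0 0 0; 0.9 0 0 0 0 0 0; 0.9 0 0 0 0 0 0; 0.9 0 0 0 0 0 0; 0.9 0 0 0 0 0 0"}}

```text
time_s: 13.27
position: [0.5763, 0.0253, 0.0823]
tool_rot: [[0.992, -0.123, -0.0], [-0.123, -0.992, 0.0], [-0.0, -0.0, -1.0]]
ft_force: [-0.1, 0.2, -0.0]
grip_width: 0.0768
gripper_force: 0.0
```

Call:
{"method": "servo_tool", "body": {"deltas": "0.9 0 0 -5 0 0 0; 0.9 0 0 -15 0 0 0; 0.9 0 0 -25 0 0 0; 0.9 0 0 -35 0 0 0; 0.9 0 0 -35 0 0 0; 0.9 0 0 -35 0 0 0; 0.9 0 0 -20 0 0 0; 0.9 0 0 0 0 0 0"}}

```text
time_s: 13.93
position: [0.5777, 0.0251, 0.2578]
tool_rot: [[0.992, -0.123, 0.009], [-0.123, -0.992, -0.001], [0.009, 0.0, -1.0]]
ft_force: [0.1, 0.5, -0.3]
grip_width: 0.0774
gripper_force: 0.0
```

Call:
{"method": "servo_tool", "body": {"deltas": "0.9 -20 0 -10 0 0 0; 0.9 -35 0 0 0 0 0; 0.9 0 0 0 0 0 0; 0.9 0 0 0 0 0 0; 0.9 0 0 0 0 0 0"}}

```text
time_s: 14.35
position: [0.522, 0.0319, 0.2623]
tool_rot: [[0.992, -0.123, 0.0], [-0.123, -0.992, -0.0], [0.0, 0.0, -1.0]]
ft_force: [0.7, 0.4, -0.5]
grip_width: 0.0769
gripper_force: 0.0
```

```bash
python3 tube.py w5.png 0.1
python3 - <<'E'
from h import *
np.set_printoptions(precision=4,suppress=True)
w=env.get_image('wrist');W=cloud(w)
m=mask(w,(0,170,80),(6,255,255))&(W[...,2]>0.138)&(W[...,2]<0.152);q=W[m]
print("plate",len(q),cv2.minAreaRect(q[:,:2].astype(np.float32)))
m=mask(w,(18,150,120),(34,255,255))&(W[...,2]>0.045)&(W[...,2]<0.07)&(W[...,0]<0.50)&(abs(W[...,1]-.035)<.07);q=W[m]
print("bar",len(q),np.median(q,0),cv2.minAreaRect(q[:,:2].astype(np.float32)))
E
```

```text
[ 250   72   57  106 5282] [277.2357 123.9635]
((0.5770127773284912, 0.025111055001616478), (0.06913928687572479, 0.1308167576789856), 83.01924896240234)
green med [0.5796 0.0251 0.1301] z95 [0.1207 0.1301 0.1344 0.1353]
[0.5224 0.0318 0.2621] 14.4 0.07705843211473373
plate 789 ((0.5090371966362, 0.033038731664419174), (0.06874613463878632, 0.007699007634073496), 83.03826904296875)
bar 293 [0.4783 0.0275 0.0594] ((0.4871135354042053, 0.035915978252887726), (0.11015450954437256, 0.033700186759233475), 84.79235076904297)
```

View pics/w5.png

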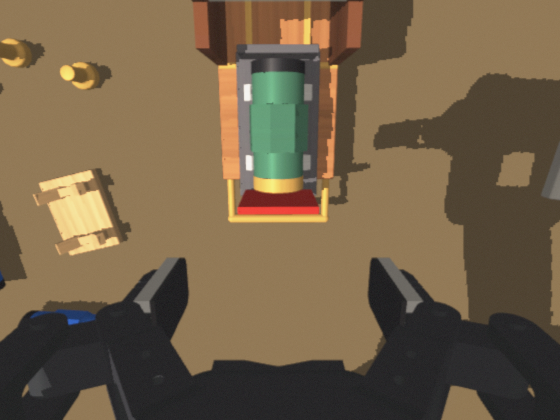

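The tube sits seated between the end plates, black end at (277,65), brass end at (277,185), with the plate at row 203. I'll move in front of the plate and shut the fingers.

Call:
{"method": "servo_tool", "body": {"deltas": "0 -20 0 0 0 0 0; 0 -27 0 0 0 0 0; 0 0 0 0 0 0 0; 0 0 0 20 0 0 0; 0 0 0 30 0 0 0; 0 0 0 36 0 0 0; 0 0 0 34 0 0 0; 0 0 0 20 0 0 0"}}

```text
time_s: 15.12
position: [0.4746, 0.0377, 0.119]
tool_rot: [[0.992, -0.123, -0.004], [-0.123, -0.992, 0.001], [-0.004, -0.0, -1.0]]
ft_force: [0.9, -0.4, 0.3]
grip_width: 0.0002
gripper_force: 0.0
```

Call:
{"method": "servo_tool", "body": {"deltas": "0 0 0 0 0 0 0; 0 0 0 0 0 0 0; 0 0 0 0 0 0 0; 0 0 0 0 0 0 0"}}

```text
time_s: 15.45
position: [0.4763, 0.0376, 0.1238]
tool_rot: [[0.992, -0.123, 0.003], [-0.123, -0.992, -0.001], [0.003, 0.0, -1.0]]
ft_force: [0.1, 0.5, 0.7]
grip_width: 0.0
gripper_force: 0.0
```

Call:
{"method": "servo_tool", "body": {"deltas": "0 5 0 0 0 0 0; 0 5 0 0 0 0 0; 0 4 0 0 0 0 0; 0 3 0 0 0 0 0; 0 3 0 0 0 0 0; 0 3 0 0 0 0 0; 0 4 0 0 0 0 0; 0 5 0 0 0 0 0"}}

```text
time_s: 16.12
position: [0.5069, 0.0339, 0.1224]
tool_rot: [[0.992, -0.123, -0.001], [-0.123, -0.992, 0.0], [-0.001, 0.0, -1.0]]
ft_force: [-2.2, 0.6, 2.6]
grip_width: -0.0
gripper_force: 1.3
```

Call:
{"method": "servo_tool", "body": {"deltas": "0 6 0 0 0 0 0; 0 7 0 0 0 0 0; 0 8 0 0 0 0 0; 0 8 0 0 0 0 0; 0 8 0 0 0 0 0; 0 7 0 0 0 0 0; 0 6 0 0 0 0 0; 0 5 0 0 0 0 0"}}

```text
time_s: 16.78
position: [0.5623, 0.027, 0.1224]
tool_rot: [[0.992, -0.123, 0.001], [-0.123, -0.992, 0.0], [0.0, -0.0, -1.0]]
ft_force: [-2.1, 2.0, 4.3]
grip_width: -0.0003
gripper_force: 2.4
```

Call:
{"method": "servo_tool", "body": {"deltas": "0 6 0 0 0 0 0; 0 7 0 0 0 0 0; 0 7 0 0 0 0 0; 0 7 0 0 0 0 0; 0 7 0 0 0 0 0; 0 6 0 0 0 0 0; 0 5 0 0 0 0 0; 0 4 0 0 0 0 0"}}

```text
time_s: 17.45
position: [0.611, 0.0211, 0.1224]
tool_rot: [[0.992, -0.123, 0.001], [-0.123, -0.992, 0.0], [0.001, -0.0, -1.0]]
ft_force: [-2.0, 2.9, 5.3]
grip_width: -0.0001
gripper_force: 2.6
```

Call:
{"method": "servo_tool", "body": {"deltas": "0 4 0 0 0 0 0; 0 4 0 0 0 0 0; 0 4 0 0 0 0 0; 0 3 0 0 0 0 0; 0 3 0 0 0 0 0; 0 3 0 0 0 0 0; 0 2 0 0 0 0 0; 0 2 0 0 0 0 0"}}

```text
time_s: 18.12
position: [0.6354, 0.0181, 0.1224]
tool_rot: [[0.992, -0.123, 0.001], [-0.123, -0.992, 0.0], [0.0, -0.0, -1.0]]
ft_force: [-1.5, 2.9, 5.0]
grip_width: 0.0
gripper_force: 2.5
```

Call:
{"method": "servo_tool", "body": {"deltas": "0 2 0 0 0 0 0; 0 2 0 0 0 0 0; 0 1 0 0 0 0 0; 0 1 0 0 0 0 0; 0 1 0 0 0 0 0; 0 1 0 0 0 0 0; 0 1 0 0 0 0 0; 0 1 0 0 0 0 0"}}

```text
time_s: 18.78
position: [0.6446, 0.0167, 0.1224]
tool_rot: [[0.992, -0.123, -0.001], [-0.123, -0.992, -0.0], [-0.001, 0.0, -1.0]]
ft_force: [-6.0, 1.7, 6.6]
grip_width: 0.0001
gripper_force: 3.6
```

Call:
{"method": "servo_tool", "body": {"deltas": "0 1 0 0 0 0 0; 0 1 0 0 0 0 0; 0 0 0 0 0 0 0; 0 0 0 0 0 0 0; 0 0 0 0 0 0 0"}}

```text
time_s: 19.2
position: [0.6466, 0.0162, 0.1225]
tool_rot: [[0.992, -0.123, -0.001], [-0.123, -0.992, -0.0], [-0.001, 0.001, -1.0]]
ft_force: [-3.9, 1.2, 7.5]
grip_width: -0.0002
gripper_force: 3.4
```

Call:
{"method": "servo_tool", "body": {"deltas": "0 1 0 0 0 0 0; 0 1 0 0 0 0 0; 0 1 0 0 0 0 0; 0 1 0 0 0 0 0; 0 0 0 0 0 0 0; 0 0 0 0 0 0 0"}}

```text
time_s: 19.7
position: [0.6505, 0.0156, 0.1225]
tool_rot: [[0.992, -0.123, -0.001], [-0.123, -0.992, -0.001], [-0.001, 0.001, -1.0]]
ft_force: [-4.8, 0.2, 7.2]
grip_width: 0.0001
gripper_force: 3.6
```

Run:
```python
from h import *
np.set_printoptions(precision=4,suppress=True)
H=np.array([.7219,.0076]);a=np.radians(-6.97);ax=np.array([np.cos(a),np.sin(a)]);n=np.array([-ax[1],ax[0]]);O=H-.0875*ax
print("hinge",O,"TCP",(env.observe()["position"][:2]-O)@ax,(env.observe()["position"][:2]-O)@n)
for c in("wrist","top","scene"):
    w=env.get_image(c);W=cloud(w)
    if c=="wrist":save(w,"w6.png")
    m=mask(w,(0,170,60),(8,255,255))&(W[...,2]>0.08)&(W[...,2]<0.155)&(W[...,0]>.45)&(W[...,0]<.75)&(abs(W[...,1])<.12);q=W[m]
    if len(q):print(c,len(q),np.percentile(q,[2,50,98],0),"along",np.percentile((q[:,:2]-O)@ax,[2,50,98]))
    m=(abs(W[...,2]-.163)<.01)&(W[...,0]>.55)&(abs(W[...,1])<.15);q=W[m]
    if len(q):s=(q[:,:2]-O)@ax;l=(q[:,:2]-O)@n;print("roof",len(s),np.percentile(s,[1,50,99]),np.percentile(l,[1,99]),np.median(q[:,2]))
```

```text
hinge [0.635  0.0182] TCP 0.015610452832058476 -0.0007137945643961832
wrist 1122 [[ 0.6473 -0.0177  0.1445]
 [ 0.654   0.0289  0.1456]
 [ 0.6594  0.0494  0.1468]] along [0.0156 0.0187 0.0212]
roof 90213 [0.0088 0.0777 0.1171] [-0.0592  0.0587] 0.1628107742736564
roof 307 [0.1371 0.1616 0.1749] [-0.0591  0.0591] 0.16297813939501293
scene 26 [[ 0.635  -0.0378  0.0818]
 [ 0.648   0.0724  0.1311]
 [ 0.7483  0.0776  0.1526]] along [0.0028 0.0112 0.1069]
roof 2869 [0.0133 0.1068 0.1768] [-0.0602  0.0597] 0.16152292519016198
```

View pics/w6.png

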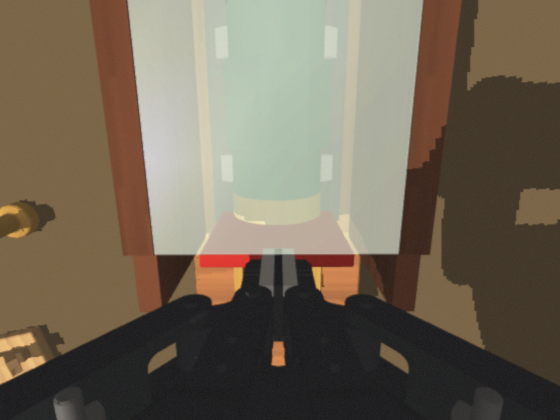

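Run:
```python
from h import *
np.set_printoptions(precision=4,suppress=True)
w=env.get_image("wrist");W=cloud(w);o=env.observe()
L=(W-np.array(o["position"]))@np.array(o["tool_rot"])
for v in(235,244,248,252,256,260,264,270,280,290,300):
    print(v,"finger",L[v,270],L[v,288],"  plate",L[v,225],w["img"][v,225])
print(o["ft_force"],env.grasp_offset,o["q"])
```

```text
235 finger [ 0.0209 -0.0027 -0.0395] [ 0.0213  0.0043 -0.0405]   plate [ 0.0214 -0.02   -0.041 ] [191 175 159]
244 finger [ 0.0176 -0.0027 -0.0406] [ 0.0171  0.0044 -0.0394]   plate [ 0.0171 -0.0204 -0.0394] [191 173 159]
248 finger [ 0.0157 -0.0027 -0.0401] [ 0.0159  0.0043 -0.0406]   plate [ 0.0154 -0.0205 -0.0393] [191 174 160]
252 finger [ 0.0137 -0.0027 -0.0394] [ 0.0144  0.0043 -0.041 ]   plate [ 0.0138 -0.0205 -0.0397] [192 174 160]
256 finger [ 0.0107 -0.0028 -0.0363] [ 0.0111  0.0045 -0.0372]   plate [ 0.005  -0.0233 -0.0231] [222  58  50]
260 finger [ 0.011  -0.0027 -0.041 ] [ 0.0098  0.0045 -0.0382]   plate [ 0.0029 -0.0234 -0.0228] [223  57  50]
264 finger [ 0.0109 -0.0026 -0.0444] [ 0.0099  0.0043 -0.0423]   plate [ 0.0005 -0.0236 -0.0219] [221  59  50]
270 finger [ 0.0107 -0.0025 -0.0492] [ 0.0111  0.0041 -0.05  ]   plate [-0.0425 -0.0378  0.0615] [195 125  78]
280 finger [ 0.0106 -0.0023 -0.057 ] [ 0.0105  0.0039 -0.0568]   plate [-0.0505 -0.0381  0.0615] [209 135  84]
290 finger [ 0.0118 -0.0021 -0.0661] [ 0.0113  0.0037 -0.0653]   plate [-0.0587 -0.0385  0.0617] [195 125  77]
300 finger [ 0.0119 -0.002  -0.0724] [ 0.0119  0.0035 -0.0725]   plate [-0.0666 -0.0387  0.0611] [189 123  76]
[-4.5608  1.0407  7.628 ] 0.0187 [-9.0061 35.6951 64.5516 -0.0482 79.8087 88.0708]
```

The wrist view shows the tube under the glass and the red plate at rows 254–265. But the closed fingers overlap the plate's top edge, so they may have ridden on it rather than pushed its face. I'll lift, back off and push again lower to make sure it is home.

Call:
{"method": "servo_tool", "body": {"deltas": "0 0 0 -10 0 0 0; 0 0 0 -15 0 0 0; 0 -15 0 0 0 0 0; 0 -20 0 0 0 0 0; 0 -20 0 0 0 0 0; 0 0 0 0 0 0 0; 0 0 0 0 0 0 0; 0 0 0 0 0 0 0"}}

```text
time_s: 20.57
position: [0.597, 0.0223, 0.1475]
tool_rot: [[0.992, -0.123, 0.001], [-0.123, -0.992, -0.0], [0.001, 0.0, -1.0]]
ft_force: [0.6, 0.0, 0.3]
grip_width: -0.0004
gripper_force: 0.0
```

Run:
```python
from h import *
np.set_printoptions(precision=4,suppress=True)
O=np.array([.635,.0182]);a=np.radians(-6.97);ax=np.array([np.cos(a),np.sin(a)])
w=env.get_image("wrist");W=cloud(w);o=env.observe()
L=(W-np.array(o["position"]))@np.array(o["tool_rot"])
m=mask(w,(0,170,60),(8,255,255))&(abs(W[...,2]-.1455)<.006)&(W[...,0]>.6);q=W[m];s=(q[:,:2]-O)@ax
print("plate along",len(s),np.percentile(s,[1,5,50,95,99]))
for v in(215,225,235,240,245,250,255,260,270,280):print(v,L[v,270],L[v,288])
print(o["position"],(o["position"][:2]-O)@ax,o["ft_force"])
```

```text
plate along 2208 [0.0151 0.0156 0.0189 0.022  0.0221]
215 [-0.0085 -0.0056  0.086 ] [-0.0087  0.0082  0.087 ]
225 [-0.0167 -0.0057  0.0868] [-0.017   0.0082  0.0874]
235 [-0.0247 -0.0057  0.086 ] [-0.0246  0.0083  0.0859]
240 [-0.0286 -0.0057  0.0854] [-0.0289  0.0083  0.0862]
245 [-0.0331 -0.0058  0.0862] [-0.0328  0.0083  0.0857]
250 [ 0.0107 -0.0029 -0.0304] [ 0.0109  0.0047 -0.0306]
255 [ 0.0106 -0.0028 -0.0352] [ 0.0104  0.0046 -0.0349]
260 [ 0.0107 -0.0027 -0.0407] [ 0.0107  0.0044 -0.0405]
270 [ 0.0105 -0.0025 -0.0491] [ 0.0112  0.0041 -0.0507]
280 [ 0.0109 -0.0023 -0.0579] [ 0.0112  0.0039 -0.0585]
[0.5971 0.0224 0.1474] -0.0381539185330715 [ 0.9709  0.1149 -0.1116]
```

The fingertips are actually about 23 mm behind the reported TCP, so they did ride on the edge. The plate's front stands 15.6 mm inside the hinge line, so it is nearly or fully home. I'll lower and push its face properly.

Call:
{"method": "servo_tool", "body": {"deltas": "0 0 0 20 0 0 0; 0 0 0 22 0 0 0; 0 6 0 0 0 0 0; 0 10 0 0 0 0 0; 0 10 0 0 0 0 0; 0 7 0 0 0 0 0; 0 4 0 0 0 0 0; 0 2 0 0 0 0 0"}}

```text
time_s: 21.28
position: [0.6357, 0.0178, 0.1055]
tool_rot: [[0.992, -0.123, 0.001], [-0.123, -0.992, -0.0], [0.001, 0.0, -1.0]]
ft_force: [-0.0, 0.5, 0.7]
grip_width: 0.0002
gripper_force: 0.0
```

Call:
{"method": "servo_tool", "body": {"deltas": "0 1 0 0 0 0 0; 0 1 0 0 0 0 0; 0 1 0 0 0 0 0; 0 1 0 0 0 0 0; 0 1 0 0 0 0 0; 0 1 0 0 0 0 0; 0 0 0 0 0 0 0; 0 0 0 0 0 0 0"}}

```text
time_s: 21.95
position: [0.6393, 0.0174, 0.1055]
tool_rot: [[0.992, -0.123, -0.004], [-0.123, -0.992, 0.0], [-0.004, 0.0, -1.0]]
ft_force: [-7.8, 1.1, 4.4]
grip_width: 0.0002
gripper_force: 3.8
```

Call:
{"method": "servo_tool", "body": {"deltas": "0 1 0 0 0 0 0; 0 1 0 0 0 0 0; 0 1 0 0 0 0 0; 0 0 0 0 0 0 0; 0 0 0 0 0 0 0"}}

```text
time_s: 22.37
position: [0.6392, 0.0175, 0.1055]
tool_rot: [[0.992, -0.122, -0.011], [-0.122, -0.992, 0.001], [-0.011, 0.001, -1.0]]
ft_force: [-22.9, -0.2, 12.2]
grip_width: -0.0
gripper_force: 11.4
```

Firm stop at 23 N, so the carriage is home. Now back off, lift, move over the bar and turn the gripper 90°.

Call:
{"method": "servo_tool", "body": {"deltas": "0 -10 0 0 0 0 0; 0 -20 0 0 0 0 0; 0 -25 0 -25 0 0 0; 0 -25 0 -25 0 0 0; 0.35 -25 0 -25 0 0 0; 0.35 -25 0 -15 0 0 0; 0.35 -25 0 0 0 0 0; 0.35 -12 0 0 0 0 0"}}

```text
time_s: 23.03
position: [0.476, 0.0378, 0.1966]
tool_rot: [[0.992, -0.123, 0.002], [-0.123, -0.992, -0.0], [0.002, 0.0, -1.0]]
ft_force: [0.6, -0.6, -0.5]
grip_width: 0.0299
gripper_force: 0.0
```

Call:
{"method": "servo_tool", "body": {"deltas": "0.35 0 0 0 0 0 -0.12; 0.35 0 0 0 0 0 -0.12; 0.35 0 0 0 0 0 -0.12; 0.35 0 0 0 0 0 -0.12; 0.35 0 0 0 0 0 -0.12; 0.35 0 0 0 0 0 -0.12; 0.35 0 0 0 0 0 -0.12; 0.35 0 0 0 0 0 -0.12"}}

```text
time_s: 23.7
position: [0.478, 0.0374, 0.1955]
tool_rot: [[0.665, 0.746, 0.0], [0.746, -0.665, -0.0], [0.0, 0.0, -1.0]]
ft_force: [-0.1, -0.3, -0.7]
grip_width: 0.0299
gripper_force: 0.0
```

Call:
{"method": "servo_tool", "body": {"deltas": "0.35 0 0 0 0 0 -0.12; 0.35 0 0 0 0 0 -0.12; 0.35 0 0 0 0 0 -0.12; 0.35 0 0 0 0 0 -0.12; 0.35 0 0 0 0 0 -0.12; 0.35 0 0 0 0 0 0; 0.35 0 0 0 0 0 0; 0.35 0 0 0 0 0 0"}}

```text
time_s: 24.37
position: [0.478, 0.0374, 0.1954]
tool_rot: [[0.137, 0.991, 0.0], [0.991, -0.137, -0.0], [0.0, 0.0, -1.0]]
ft_force: [-0.3, -0.1, 0.4]
grip_width: 0.0301
gripper_force: 0.0
```

Run:
```python
from h import *
np.set_printoptions(precision=4,suppress=True)
w=env.get_image("wrist");save(w,"w7.png");W=cloud(w);o=env.observe()
O=np.array([.635,.0182]);a=np.radians(-6.97);ax=np.array([np.cos(a),np.sin(a)]);n=np.array([-ax[1],ax[0]])
s=(W[...,:2]-O)@ax;l=(W[...,:2]-O)@n
m=mask(w,(16,120,100),(36,255,255))&(W[...,2]>0.045)&(W[...,2]<0.07)&(abs(s+.16)<.02)&(abs(l)<.045)
print("bar along",np.percentile(s[m],[5,50,95]),"z",np.percentile(W[...,2][m],[5,50,95]),m.sum(),np.polyfit(l[m],s[m],1))
p=o["position"];print(p,"along",(p[:2]-O)@ax,"lat",(p[:2]-O)@n,np.array(o["tool_rot"]),o["q"],o["grip_width"])
for t in ("flap_bar",):
    for r in env.spot_point(t,w)[:2]:print(t,r["uv"],r["conf"],by_depth(w,r["uv"]))
q=W[(abs(s-.019)<.006)&(abs(l)<.04)&(abs(W[...,2]-.145)<.006)];print("plate pts",len(q))
```

```text
bar along [-0.1657 -0.1613 -0.1569] z [0.0574 0.0599 0.0614] 1066 [-0.0001 -0.1613]
[0.478  0.0374 0.1954] along -0.15813509050427382 lat -1.5817767129371746e-05 [[ 0.1364  0.9907  0.0001]
 [ 0.9907 -0.1364 -0.    ]
 [-0.      0.0001 -1.    ]] [-9.7144 15.389  86.4143 -0.0001 78.1914 -1.8756] 0.029777860235818222
flap_bar [273.2, 189.5] 0.83 [0.4736 0.0389 0.0601]
plate pts 1778
```

View pics/w7.png

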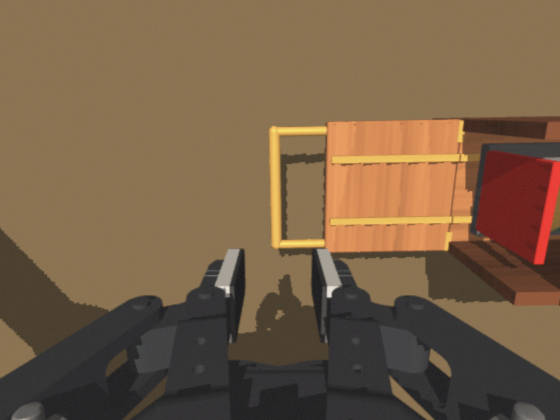

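The bar is at column 275 (rows 128–248) and the panel edge at column 327, so the fingers straddle the bar after a 3 mm shift. Descend.

Call:
{"method": "servo_tool", "body": {"deltas": "0.35 0 -3 20 0 0 -0.015; 0.35 0 0 35 0 0 0; 0.35 0 0 35 0 0 0; 0.35 0 0 35 0 0 0; 0.35 0 0 30 0 0 0; 0.35 0 0 17 0 0 0; 0.35 0 0 8 0 0 0; 0.35 0 0 0 0 0 0"}}

```text
time_s: 25.13
position: [0.4745, 0.0378, 0.0142]
tool_rot: [[0.12, 0.993, -0.003], [0.993, -0.12, 0.0], [0.0, -0.003, -1.0]]
ft_force: [-0.4, 0.2, -0.6]
grip_width: 0.0303
gripper_force: 0.0
```

Call:
{"method": "servo_tool", "body": {"deltas": "0.35 0 0 0 0 0 0; 0 0 0 0 0 0 0; 0 0 0 0 0 0 0; 0 0 0 0 0 0 0; 0 0 0 0 0 0 0; 0 0 0 0 0 0 0", "newtons": 25}}

```text
time_s: 25.63
position: [0.4757, 0.0377, 0.0159]
tool_rot: [[0.119, 0.993, 0.002], [0.993, -0.119, -0.0], [-0.0, 0.002, -1.0]]
ft_force: [1.1, 0.4, 0.4]
grip_width: 0.0091
gripper_force: 24.4
```

Call:
{"method": "servo_tool", "body": {"deltas": "0 0 0 -6 0 0 0; 0 0 0 -8 0 0 0; 0 0 1.3 -13.9 0 0 0; 0 0 2.5 -13.7 0 0 0; 0 0 3.7 -13.5 0 0 0; 0 0 4.9 -13.1 0 0 0; 0 0 6 -12.6 0 0 0; 0 0 7 -12.1 0 0 0"}}

```text
time_s: 26.3
position: [0.4994, 0.0349, 0.1088]
tool_rot: [[0.119, 0.993, -0.003], [0.993, -0.119, 0.0], [-0.0, -0.003, -1.0]]
ft_force: [1.7, -0.7, -6.3]
grip_width: 0.0087
gripper_force: 24.2
```

Tracking well, so continue the arc.

Call:
{"method": "servo_tool", "body": {"deltas": "0 0 8.1 -11.4 0 0 0; 0 0 9 -10.6 0 0 0; 0 0 9.9 -9.8 0 0 0; 0 0 10.8 -8.9 0 0 0; 0 0 11.5 -7.9 0 0 0; 0 0 12.1 -6.9 0 0 0; 0 0 12.7 -5.8 0 0 0; 0 0 13.2 -4.7 0 0 0"}}

```text
time_s: 26.97
position: [0.5857, 0.0245, 0.1764]
tool_rot: [[0.119, 0.993, -0.002], [0.993, -0.119, -0.0], [-0.001, -0.002, -1.0]]
ft_force: [-5.2, -0.4, 2.3]
grip_width: 0.0084
gripper_force: 25.5
```

Call:
{"method": "servo_tool", "body": {"deltas": "0 0 7 -2 0 0 0; 0 0 6.5 -1.5 0 0 0; 0 0 6 -1.2 0 0 0; 0 0 5 -0.8 0 0 0; 0 0 5 -0.6 0 0 0; 0 0 4 -0.5 0 0 0; 0 0 0 0 0 0 0; 0 0 0 0 0 0 0"}}

```text
time_s: 27.63
position: [0.62, 0.0203, 0.1823]
tool_rot: [[0.119, 0.993, 0.001], [0.993, -0.119, -0.0], [-0.0, 0.001, -1.0]]
ft_force: [0.1, -0.6, 4.6]
grip_width: 0.009
gripper_force: 26.3
```

Call:
{"method": "servo_tool", "body": {"deltas": "0 0 2 0 0 0 0; 0 0 2 0 0 0 0; 0 0 2 0 0 0 0; 0 0 2 0 0 0 0; 0 0 1.5 0 0 0 0; 0 0 1.5 0 0 0 0; 0 0 0 0 0 0 0; 0 0 0 0 0 0 0"}}

```text
time_s: 28.3
position: [0.6285, 0.0193, 0.1827]
tool_rot: [[0.119, 0.993, -0.005], [0.993, -0.119, -0.0], [-0.001, -0.005, -1.0]]
ft_force: [-13.6, -1.2, 11.8]
grip_width: 0.0086
gripper_force: 27.0
```

Call:
{"method": "servo_tool", "body": {"deltas": "0 0 1 0 0 0 0; 0 0 1 0 0 0 0; 0 0 0 0 0 0 0; 0 0 0 0 0 0 0"}}

```text
time_s: 28.63
position: [0.6285, 0.0193, 0.1826]
tool_rot: [[0.119, 0.993, -0.01], [0.993, -0.119, -0.0], [-0.001, -0.01, -1.0]]
ft_force: [-23.4, -0.5, 15.6]
grip_width: 0.0087
gripper_force: 27.6
```

Flap at its stop (23 N). Ease off, open and withdraw upward.

Call:
{"method": "servo_tool", "body": {"deltas": "0 0 -2 0 0 0 0; 0.35 0 0 0 0 0 0; 0.35 0 0 0 0 0 0; 0.35 0 0 0 0 0 0; 0.35 0 0 0 0 0 0; 0.35 0 0 -10 0 0 0; 0.35 0 0 -20 0 0 0; 0.35 0 0 -30 0 0 0"}}

```text
time_s: 29.3
position: [0.6303, 0.0192, 0.2398]
tool_rot: [[0.119, 0.993, -0.005], [0.993, -0.119, 0.001], [0.0, -0.005, -1.0]]
ft_force: [-1.2, 0.2, -0.7]
grip_width: 0.0297
gripper_force: 0.0
```

Call:
{"method": "servo_tool", "body": {"deltas": "0.35 0 0 -30 0 0 0; 0.35 0 -10 -20 0 0 0; 0.35 0 -30 0 0 0 0; 0.35 0 -35 0 0 0 0; 0.35 0 -30 0 0 0 0; 0.35 0 0 0 0 0 0; 0.35 0 0 0 0 0 0; 0.35 0 0 0 0 0 0"}}

```text
time_s: 29.97
position: [0.5275, 0.0314, 0.2915]
tool_rot: [[0.119, 0.993, 0.001], [0.993, -0.119, -0.0], [-0.0, 0.001, -1.0]]
ft_force: [1.0, 0.5, -0.4]
grip_width: 0.0297
gripper_force: 0.0
```

Run:
```python
from h import *
np.set_printoptions(precision=4,suppress=True)
O=np.array([.635,.0182]);a=np.radians(-6.97);ax=np.array([np.cos(a),np.sin(a)]);n=np.array([-ax[1],ax[0]])
for c in("scene","top","wrist"):
    w=env.get_image(c);W=cloud(w);s=(W[...,:2]-O)@ax;l=(W[...,:2]-O)@n
    if c=="scene":cv2.imwrite("pics/s2.png",cv2.resize(w["img"][140:340,120:400,::-1],None,fx=2.5,fy=2.5))
    m=mask(w,(16,100,90),(36,255,255))&(W[...,2]>0.18)&(W[...,2]<0.24)&(abs(s)<.06)&(abs(l)<.06)
    if m.sum()>5:print(c,"bar",m.sum(),np.percentile(s[m],[5,50,95]),np.percentile(W[...,2][m],[5,50,95]))
    g=mask(w,(35,25,20),(95,255,255))&(abs(l)<.06)&(s>0)&(s<.2);print(c,"green",g.sum())
o=env.observe();print(o["position"],o["ft_force"],o["time_s"])
```

```text
scene bar 266 [-0.006  -0.0014  0.0013] [0.185  0.2207 0.2247]
scene green 11
top green 0
wrist bar 2586 [-0.012  -0.0093 -0.0042] [0.1929 0.2245 0.2262]
wrist green 153
[0.5278 0.0313 0.2905] [-0.0444  0.6588 -0.3199] 30.1167
```

View pics/s2.png

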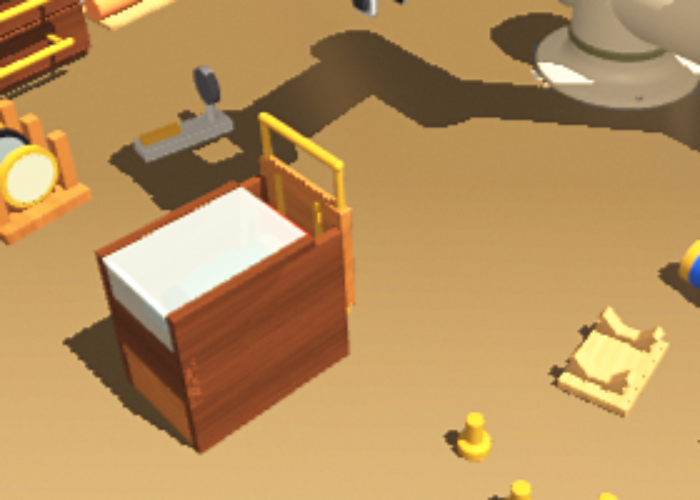

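The crop shows the flap upright and flush with the hood's mouth, its bar at (300,145). The rest is empty and the gauge and screws are undisturbed. The bar's measured position (-6 mm, z 0.22 m) matches shut, so I'll hand in.

```bash
python3 -c "
from rig import env
print(env.close_job())"
```

```text
the job is handed in; nothing more can be done
None
```

The tube lies in the cradle, the carriage is home against its stop and the flap is shut; I handed the job in at about 30 s, and the system returned no verdict.

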